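# Snap the lid on the food tub

## Task

Close the open rectangular food tub: pick up the rectangular lid by the grip on its top, set it squarely on the tub (either way round) and press it down until it snaps fully home, flush on the rim all round. Set it on rather than dropping it, and leave the round lid and the mug where they are.

Things in the scene. Friction and masses are not known exactly. Their poses are not given: they have to be found in the camera images.
- tub_mouth (a point): Mouth centre, at rim height (70 mm above the table), of an open rectangular white food tub, fixed to the table. Mouth 150 (x) x 110 (y) mm, rim outside 172 x 132; z up. Sprung beads in its short sides hold the lid, just set on, 9-11 mm proud; a push of 6-10 N straight down on the grip's middle snaps it home, flange on rim, lid_grip then 21 mm above this point.
- lid_grip (a point): Grip centre of the rectangular white lid, lying right way up on the table. Grip: solid ridge in the lid's middle, 64 long (x, the lid's long side), 20 wide, 32 mm high; its centre is 16 mm above the lid's top, 51 above its underside. Lid 172 x 132 mm, 0.12 kg: 5 mm flange over a 30 mm deep plug, tapering from 145 x 105 to 124 x 84 mm, that centres itself in the mouth.
- round_grip (a point): Bystander: a round white plastic lid of another tub, 144 mm across, with the same grip (64 x 20 x 32 mm) on top; it does not fit this tub. The point is the centre of its grip, 51 mm above its underside; x along the grip.
- mug_center (a point): Bystander: a white ceramic mug, 80 mm across and 85 mm high, standing on the table beyond the tub and lids; the point is its centre, halfway up. Handle towards its y.
Not all that is in view belongs to the job. Leave any blue or pink look-alike of the part that bears lid_grip alone.

How it is judged:
At the end, for the whole second after the job is handed in: The rectangular lid is snapped home on the tub and at rest: flange down on the rim (within 3 mm), level within 3 degrees, centred within 10 mm, long sides together within 10 degrees, either way round (z of lid_grip in the frame of tub_mouth between 0.017 and 0.024 m and horizontal distance between lid_grip and tub_mouth below 0.01 m and angle between the x axis of lid_grip and the x axis of tub_mouth, either way round below 0.17 rad and angle between lid_grip's own z axis and vertical below 0.05 rad and linear speed of lid below 0.02 m/s); the robot touches nothing.
It fails at once if the lid is dropped or thrown (it falls free, out of the fingers, faster than 0.7 m/s: a drop of about 25 mm) (linear speed of lid above 0.7 m/s and contact force between the fingers and lid below 0.05 N).
It fails at once if the round lid is moved more than 30 mm (distance of round_grip from where it was at the start of the episode above 0.03 m).
It fails at once if the mug is moved more than 30 mm (distance of mug_center from where it was at the start of the episode above 0.03 m).
It also fails if it takes over 45 s, if anything falls off the work surface, if the arm or the gripper's body presses on something with over 40 N, if the wrist force passes 120 N, or if a joint passes its speed limit or range.

## Robot

A 7-joint arm with a two-finger parallel gripper is mounted at the origin on the work surface. World frame = base frame: x ahead of the robot, y to its left, z up, the work surface at z = 0. Lengths are in m, angles in rad, forces in N, time in s.
With the tool pointing down it reaches from about 0.425 to 0.925 m from the base axis. Payload 6.8 kg.
Tool frame: the origin (TCP) lies on the mounting face of the last link; the fingertips stand 173 mm ahead of it and the grasp point (between the pads) lies 155 mm ahead of it; z points along the fingers, y is the line along which they close (so a half turn about z gives the same grasp; the last joint's range is limited). The gripper opens to 85 mm and grips with 20 to 120 N. Pads are 22 mm wide; open, the fingers measure 114 mm over their backs; the gripper's body (76 mm by 85 mm) begins 54 mm behind the grasp point. The pads swing forward as they close: fully open they stand 13 mm farther back than shut.
Start: joints at [1.18, 0.477, 0.022, 1.555, -0.011, 1.109, -0.083], TCP at [0.188, -0.648, 0.405] pointing down, gripper open.
Joint ranges: [-2.96, 2.96], [-0.34, 2.1], [-1.41, 1.46], [0.24, 2.44], [-1.37, 4.51], [0.17, 1.92], [-2.96, 2.96]. Speed limits (rad/s): [2.39, 2.39, 3.14, 3.14, 3.14, 3.14, 3.14].

## Interface

Orientations are given as a rotation vector (axis times angle).
In Python, from bench import r gives the robot as it stands.
- The arm moves only by the tool carry_out, never from a script. Its argument "moves" is a list of rows, each a list of 5 numbers: the shift along the tool's x, y, z in m, then the turn about the tool's z in rad, then the finger opening in m, from 0 to 0.0854. In form: [[dx, dy, dz, roll, claw], ...]. A call has exactly 8 rows; each row is the pose to reach, as a shift and turn from the pose commanded when the call began, along the tool's axes at that moment; what a row does not reach only later rows make up. A row lasts 1/10 s, in which the tool goes at most 50 mm and 8.59 degrees, less where a joint would pass 70% of its speed; a pose out of reach is approached as far as the arm can. A call with a gripper value outside its range is refused whole. The fingers move at their own pace and stop on an object; "force" is the grip in N (left out, the last holds). Time passes only in rows, so rows that repeat a pose let the fingers close, or fill a call up. It gives the time, the measured TCP pose, the force, the opening and the grip force at its end, in the units of the state.
- r.get_obs(): the state, without advancing time (a new reading comes with each control period).
- r.grab_frame(name): name is "scene" or "top"; returns the picture (480x640x3 uint8, red, green, blue); there is no depth.
- r.calibration(name): a dict with "fx", "fy", "cx", "cy" (pixels), "rvec" (rotation vector, rad) and "tvec" (3), from world to camera coordinates, as OpenCV has them. Camera axes: x right, y down, z forward; pixel columns grow to the right and rows downward; lengths in m; the calibration is good to about 2 mm. A picture is of the moment at which its call begins. calibration takes no time and is no camera call.
- r.hand_in(): hands the job in; it is judged then, once.
The state is a dict: "clock": time; "joints": joint angles; "qvel": joint speeds; "tau": joint torques, N m; "tcp_pos": TCP position; "orientation": TCP orientation; "contact_force": force on the tool from outside, world axes, zero at the start; "moment": the same for the moment, N m; "grip_width": finger opening in m; "gripper_force": force on a finger pad.
Only numpy, scipy, OpenCV 4.12 (cv2) and the standard library are available. Lean on these libraries where they do the work, as an engineer would, in place of code of your own. Each camera call takes 0.05 s, during which the arm holds its last target. There are 200 camera calls.

## Working session

There is one attempt and no reset: what is moved stays moved. The work goes in short steps, Python scripts to look and compute and a tool call to move; the robot and the scene stay as the last step left them, time stands still between calls to the robot, and variables do not carry over. Pictures are saved under pics/ and viewed, at most 10 in all, crops included, and the job is handed in when it is done.

Besides the shell and the picture viewer there is one more tool, called after "Call:" as name([rows], argument=value, ...), one row to a line, values as JSON. carry_out: Moves the arm, as the interface text tells. Its arguments: {"type":"object","properties":{"moves":{"type":"array","items":{"type":"array","items":{"type":"number"}}},"force":{"type":"number"}},"required":["moves"]}

```bash
ls; mkdir -p pics
python3 - <<'E'
from bench import r
import cv2
for n in("scene","top"):
    cv2.imwrite(f"pics/{n}0.png",r.grab_frame(n)[:,:,::-1]); print(n,r.calibration(n))
o=r.get_obs(); print(o)
E
```

```text
pics
scene {'fx': 593.3075232128031, 'fy': 593.3075232128031, 'cx': 324.21834856417485, 'cy': 240.81451366890923, 'rvec': array([ 1.01299686,  2.55332604, -0.94584233]), 'tvec': array([ 0.45850793, -0.18329597,  1.73981154])}
top {'fx': 435.05176875883603, 'fy': 435.05176875883603, 'cx': 317.4833411871702, 'cy': 245.5571566000873, 'rvec': array([ 2.09641864, -2.15229918,  0.18331488]), 'tvec': array([-0.09231905,  0.53417455,  0.9128899 ])}
{'clock': 0.1, 'joints': array([ 1.17991216,  0.47772842,  0.02234075,  1.55635661, -0.0114797 ,
        1.10927042, -0.08306421]), 'qvel': array([-0.00161241,  0.00059681, -0.00020089, -0.00394506,  0.00091982,
        0.00022933, -0.00060486]), 'tau': array([ 4.72054118e-03, -5.97759497e+01,  1.61329530e+00, -2.81954098e+01,
        1.26801108e-02,  5.01928967e-03,  1.08346944e-05]), 'tcp_pos': array([ 0.18828484, -0.64795252,  0.40381359]), 'orientation': array([-3.10864972e+00, -4.42596604e-01,  5.72149543e-04]), 'contact_force': array([-0.62583756,  0.18377828, -0.52449991]), 'moment': array([ 0.04106311,  0.04744161, -0.02677224]), 'gripper_force': 0.0, 'grip_width': 0.08514393554156474}
```

View pics/scene0.png

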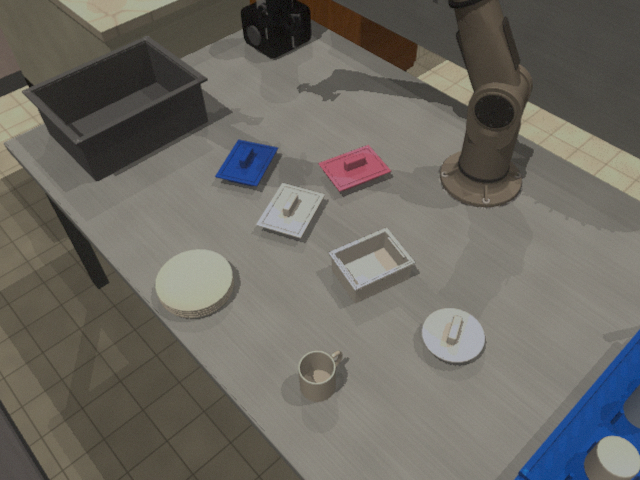

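View pics/top0.png

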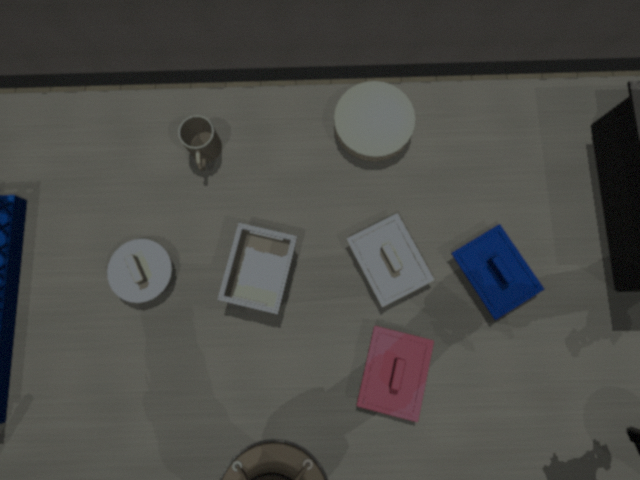

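The scene view shows the white rectangular lid at (291,210), the tub at (372,262) and the mug at (318,375). In the top view the candidates for the lid are:
- white rectangular lid (390,260): my choice, white and rectangular with a grip
- round lid (140,271)
- blue look-alike (497,272)
- pink look-alike (396,374)
- plate stack (374,120)

The tub is at (258,267).

```bash
cat > h.py <<'E'
import numpy as np, cv2
from bench import r
from scipy.spatial.transform import Rotation as R
def cast(n,px,z):
    c=r.calibration(n); K=np.array([[c['fx'],0,c['cx']],[0,c['fy'],c['cy']],[0,0,1]])
    M=R.from_rotvec(c['rvec']).as_matrix(); o=-M.T@c['tvec']
    d=np.c_[np.atleast_2d(px),np.ones(len(np.atleast_2d(px)))]@np.linalg.inv(K).T@M
    return o+d*((z-o[2])/d[:,2])[:,None]
def rect(n,im,seed,z,half=75,thr=None):
    """white blob round seed -> its hull, on plane z, min-area rectangle: centre, sides, long-side angle"""
    x,y=seed; g=im.min(2).copy(); m=np.zeros_like(g)
    w=g[y-half:y+half,x-half:x+half]
    t=thr or cv2.threshold(w,0,255,cv2.THRESH_OTSU)[0]
    m[y-half:y+half,x-half:x+half]=(w>t)*255
    cs=cv2.findContours(m,cv2.RETR_EXTERNAL,cv2.CHAIN_APPROX_NONE)[0]
    c=max(cs,key=cv2.contourArea)[:,0,:].astype(float)
    p=cast(n,c,z)[:,:2]
    (cx,cy),(a,b),an=cv2.minAreaRect((p*1000).astype(np.float32))
    if a<b: a,b,an=b,a,an+90
    return t,c,(cx/1000,cy/1000),(a,b),(an+90)%180-90
E
python3 - <<'E'
from h import *
im=r.grab_frame("top"); s=r.grab_frame("scene")
for n,i,seed,z,hf in(("top",im,(390,260),.035,55),("top",im,(258,267),.07,55),("scene",s,(291,210),.035,45),("scene",s,(372,262),.07,48)):
    t,c,ce,ab,an=rect(n,i,seed,z,hf); print(n,seed,t,np.round(ce,4),np.round(ab,1),round(an,1),c.min(0),c.max(0))
c=im[205:315,210:445,::-1]; cv2.imwrite("pics/crop1.png",cv2.convertScaleAbs(cv2.resize(c,None,fx=3.3,fy=3.3,interpolation=2),alpha=1.6))
print(cast("top",[[140,271],[197,133],[374,120],[396,374]],.05).round(3))
E
```

```text
top (390, 260) 95.0 [ 0.5001 -0.2659] [170.5 130.9] 25.3 [347. 214.] [433. 305.]
top (258, 267) 92.0 [0.4843 0.0243] [172.7 132.5] -14.9 [218. 223.] [296. 313.]
scene (291, 210) 133.0 [ 0.5025 -0.2685] [172.6 132.5] 25.4 [256. 183.] [324. 237.]
scene (372, 262) 134.0 [0.4856 0.0208] [172.7 132.5] -14.7 [329. 228.] [414. 289.]
[[ 0.485  0.283  0.05 ]
 [ 0.804  0.166  0.05 ]
 [ 0.823 -0.245  0.05 ]
 [ 0.254 -0.263  0.05 ]]
```

View pics/crop1.png

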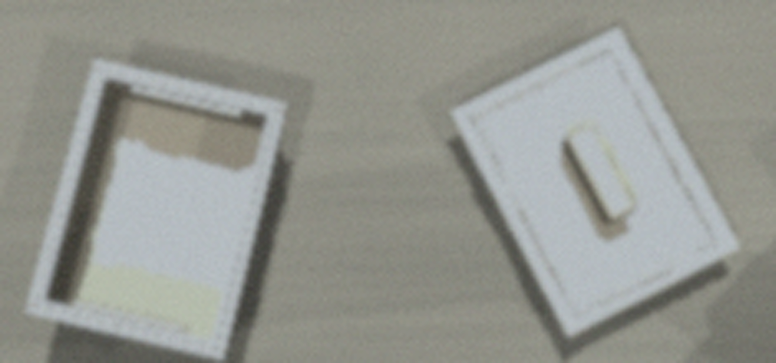

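The crop confirms the choice: a white rectangular lid with its ridge centred at (600,175), and the open tub to its left. The two views agree within about 3 mm, so I'll average them: lid (0.501,-0.267) at 25.3°, tub (0.485,0.0225) at -14.8°.

```bash
cat >> h.py <<'E'
def go(x,y,z,long_deg):
    """shift+roll in tool axes to put TCP at x,y,z with tool x along the long side (mod 180)"""
    o=r.get_obs(); M=R.from_rotvec(o['orientation']).as_matrix()
    d=M.T@(np.array([x,y,z])-o['tcp_pos'])
    u=M.T@[np.cos(np.radians(long_deg)),np.sin(np.radians(long_deg)),0]
    a=np.arctan2(u[1],u[0]); a=(a+np.pi/2)%np.pi-np.pi/2
    print('shift',d.round(4),'roll',round(a,4),'alt',round(a-np.sign(a)*np.pi,3),'tcp',o['tcp_pos'].round(4),'zaxis',M[:,2].round(4),'q1,q7',o['joints'][[0,6]].round(2),
      'F',o['contact_force'].round(1),'grip',round(o['grip_width'],4),round(o['gripper_force'],1),'t',round(o['clock'],2))
E
python3 -c "
from h import *
go(.501,-.267,.30,25.3)"
```

```text
shift [ 0.4066 -0.2785  0.1044] roll -0.1587 alt 2.983 tcp [ 0.1883 -0.648   0.4041] zaxis [-4.e-04  1.e-03 -1.e+00] q1,q7 [ 1.18 -0.08] F [0.2 0.4 0.3] grip 0.085 0.0 t 0.2
```

Call:
carry_out([
  [0.035,-0.024,0.009,-0.014,0.085],
  [0.07,-0.048,0.018,-0.03,0.085],
  [0.105,-0.072,0.027,-0.04,0.085],
  [0.14,-0.096,0.036,-0.055,0.085],
  [0.175,-0.12,0.045,-0.07,0.085],
  [0.21,-0.144,0.054,-0.085,0.085],
  [0.245,-0.168,0.063,-0.1,0.085],
  [0.28,-0.19,0.072,-0.11,0.085],
], force=40)

```text
clock: 1.0
tcp_pos: [0.405, -0.386, 0.3324]
orientation: [3.081, 0.614, 0.0]
contact_force: [-0.6, 0.0, -0.2]
grip_width: 0.0851
gripper_force: 0.0
```

```bash
python3 -c "
from h import *
go(.501,-.267,.28,25.3)"
```

```text
shift [ 0.1343 -0.0731  0.0524] roll -0.0482 alt 3.093 tcp [ 0.405  -0.386   0.3324] zaxis [ 1.e-04 -0.e+00 -1.e+00] q1,q7 [ 0.74 -0.58] F [-0.6  0.  -0.2] grip 0.0851 0.0 t 1.0
```

Call:
carry_out([
  [0.03,-0.016,0.012,-0.01,0.085],
  [0.06,-0.033,0.024,-0.02,0.085],
  [0.09,-0.05,0.036,-0.035,0.085],
  [0.115,-0.063,0.046,-0.048,0.085],
  [0.134,-0.073,0.052,-0.048,0.085],
  [0.134,-0.073,0.052,-0.048,0.06],
  [0.134,-0.073,0.052,-0.048,0.05],
  [0.134,-0.073,0.052,-0.048,0.05],
])

```text
clock: 1.8
tcp_pos: [0.4993, -0.2702, 0.2809]
orientation: [3.065, 0.684, -0.001]
contact_force: [0.0, -0.2, 0.4]
grip_width: 0.05
gripper_force: 0.0
```

Run:
```python
from h import *
go(.501,-.267,.213,25.3)
t=r.grab_frame("top"); s=r.grab_frame("scene")
cv2.imwrite("pics/c2.png",cv2.convertScaleAbs(np.hstack([cv2.resize(t[180:340,310:470],(400,400)),cv2.resize(s[140:280,220:360],(400,400))])[:,:,::-1],alpha=1.4))
```

```text
shift [ 0.003  -0.0023  0.0679] roll -0.0027 alt 3.139 tcp [ 0.4993 -0.2702  0.2809] zaxis [-3.e-04 -9.e-04 -1.e+00] q1,q7 [ 0.51 -0.83] F [ 0.  -0.2  0.4] grip 0.05 0.0 t 1.8
```

View pics/c2.png

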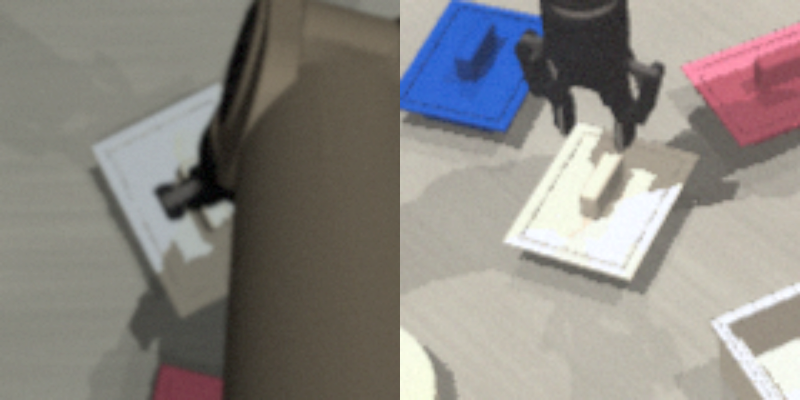

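The fingers straddle the ridge, in the scene crop at (600,180), and the closing line lies across it. Next I descend and grip.

Call:
carry_out([
  [0.003,-0.002,0.015,0,0.05],
  [0.003,-0.002,0.032,0,0.05],
  [0.003,-0.002,0.048,0,0.05],
  [0.003,-0.002,0.06,0,0.05],
  [0.003,-0.002,0.067,0,0.05],
  [0.003,-0.002,0.067,0,0.04],
  [0.003,-0.002,0.067,0,0.03],
  [0.003,-0.002,0.067,0,0.02],
], force=40)

```text
clock: 2.7
tcp_pos: [0.5023, -0.2659, 0.2144]
orientation: [3.065, 0.686, 0.002]
contact_force: [0.1, 0.4, -0.0]
grip_width: 0.0199
gripper_force: 0.2
```

Call:
carry_out([
  [0,0,0,0,0.01],
  [0,0,0,0,0.01],
  [0,0,0,0,0.01],
  [0,0,0,0,0.01],
  [0,0,-0.005,0,0.01],
  [0,0,-0.01,0,0.01],
  [0,0,-0.02,0,0.01],
  [0,0,-0.03,0,0.01],
])

```text
clock: 3.5
tcp_pos: [0.5018, -0.2658, 0.2444]
orientation: [-3.065, -0.687, 0.0]
contact_force: [-0.2, 0.0, -1.3]
grip_width: 0.0194
gripper_force: 39.2
```

Run:
```python
from h import *
go(.501,-.267,.36,25.3)
s=r.grab_frame("scene")
cv2.imwrite("pics/c3.png",cv2.convertScaleAbs(cv2.resize(s[120:290,200:400],(800,600))[:,:,::-1],alpha=1.3))
```

```text
shift [-0.0013  0.0007 -0.1156] roll -0.0008 alt 3.141 tcp [ 0.5018 -0.2658  0.2444] zaxis [-3.e-04  1.e-04 -1.e+00] q1,q7 [ 0.49 -0.85] F [-0.2  0.  -1.3] grip 0.0194 39.2 t 3.5
```

View pics/c3.png

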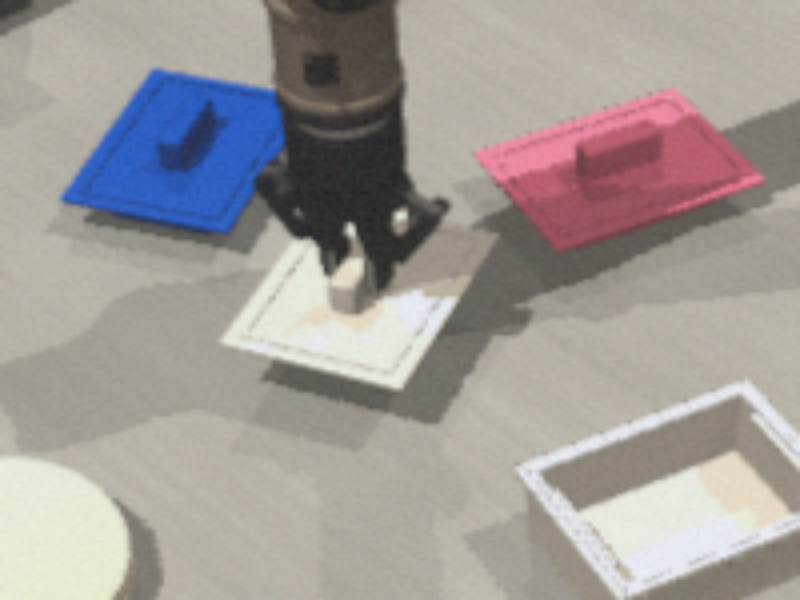

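The lid is held level with its ridge between the fingers at (350,285). Next I lift it clear and carry it to above the tub.

Call:
carry_out([
  [0,0,-0.02,0,0.01],
  [0,0,-0.04,0,0.01],
  [0,0,-0.06,0,0.01],
  [0,0,-0.08,0,0.01],
  [0,0,-0.095,0,0.01],
  [0,0,-0.1,0,0.01],
  [0,0,-0.1,0,0.01],
  [0,0,-0.1,0,0.01],
])

```text
clock: 4.35
tcp_pos: [0.5016, -0.2657, 0.343]
orientation: [-3.065, -0.687, 0.001]
contact_force: [-0.6, 0.0, -2.2]
grip_width: 0.0192
gripper_force: 39.3
```

```bash
python3 -c "
from h import *
go(.485,.0225,.345,-14.8)"
```

```text
shift [ 0.1079 -0.2677 -0.0018] roll 0.6991 alt -2.442 tcp [ 0.5016 -0.2657  0.343 ] zaxis [-1.e-03  3.e-04 -1.e+00] q1,q7 [ 0.51 -0.82] F [-0.6  0.  -2.2] grip 0.0192 39.3 t 4.35
```

Call:
carry_out([
  [0.01,-0.025,0,0.08,0.01],
  [0.022,-0.055,0,0.16,0.01],
  [0.036,-0.09,0,0.25,0.01],
  [0.05,-0.125,0,0.34,0.01],
  [0.064,-0.16,0,0.43,0.01],
  [0.078,-0.195,0,0.52,0.01],
  [0.092,-0.229,0,0.61,0.01],
  [0.103,-0.255,0,0.66,0.01],
])

```text
clock: 5.15
tcp_pos: [0.4856, 0.0112, 0.3428]
orientation: [-3.122, 0.346, 0.003]
contact_force: [0.4, -0.5, -1.4]
grip_width: 0.0192
gripper_force: 39.4
```

Call:
carry_out([
  [0,0,0,0.02,0.01],
  [0,0,0,0.035,0.01],
  [0,0,0,0.035,0.01],
  [0,0,0,0.035,0.01],
  [0,0,0,0.035,0.01],
  [0,0,0,0.035,0.01],
  [0,0,0,0.035,0.01],
  [0,0,0,0.035,0.01],
])

```text
clock: 5.95
tcp_pos: [0.4863, 0.0086, 0.3437]
orientation: [-3.116, 0.399, -0.0]
contact_force: [0.2, -0.4, -1.4]
grip_width: 0.0194
gripper_force: 39.4
```

Run:
```python
from h import *
go(.485,.0225,.30,-14.8)
s=r.grab_frame("scene")
z=r.get_obs()['tcp_pos'][2]-.2144+.035; print(z)
cv2.imwrite("pics/c4.png",cv2.convertScaleAbs(cv2.resize(s[150:320,280:480],(800,600))[:,:,::-1],alpha=1.3))
```

```text
shift [-0.0048 -0.0131  0.0437] roll 0.0038 alt -3.138 tcp [0.4863 0.0086 0.3437] zaxis [ 0.  0. -1.] q1,q7 [ 0.   -2.03] F [ 0.2 -0.4 -1.4] grip 0.0194 39.4 t 5.95
0.16431728546950325
```

View pics/c4.png

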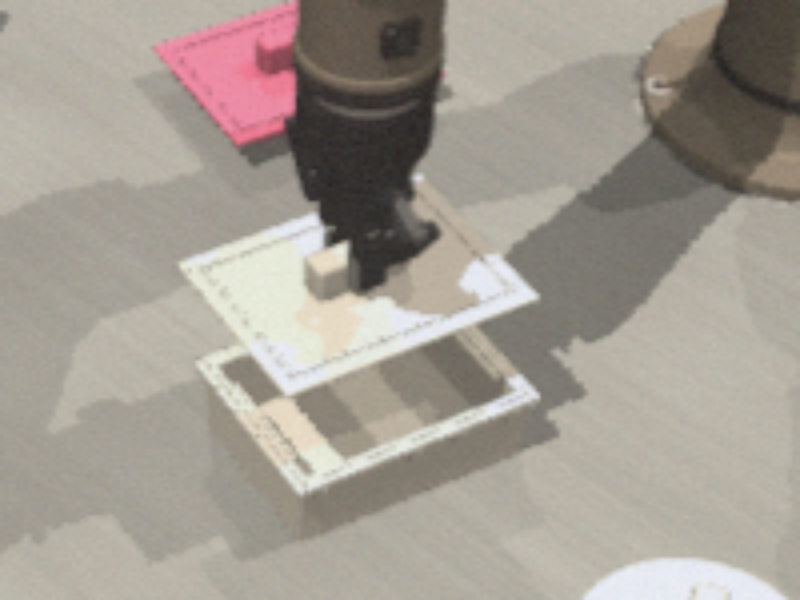

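The lid hangs above the tub, with corners at crop (180,263), (290,392), (538,296) and (420,178). The tub rim corners are at (200,362), (302,490) and (538,397). I'll compare the two in world coordinates.

Run:
```python
from h import *
f=lambda p:np.array(p)/[4,600/170]+[280,150]
L=cast("scene",f([(180,263),(290,392),(538,296),(420,178)]),.1643); T=cast("scene",f([(199,362),(302,492),(539,397)]),.07)
for P in(L,T):
    d=P[2]-P[1]; w=P[0]-P[1]; print('centre',((P[0]+P[2])/2).round(4),'len',np.linalg.norm(d).round(4),np.linalg.norm(w).round(4),np.degrees(np.arctan2(d[1],d[0])).round(1))
print(L.mean(0))
```

```text
centre [0.4856 0.0099 0.1643] len 0.1673 0.1278 165.3
centre [0.4857 0.0239 0.07  ] len 0.1675 0.1283 165.2
[0.48583393 0.01025309 0.1643    ]
```

Both estimates agree: 13 mm to go in -tool y, with the angle already right. I'll shift and then lower to just above seating.

Call:
carry_out([
  [-0.002,-0.006,0,0,0.01],
  [-0.0045,-0.0135,0,0,0.01],
  [-0.0045,-0.0135,0.015,0,0.01],
  [-0.0045,-0.0135,0.03,0,0.01],
  [-0.0045,-0.0135,0.045,0,0.01],
  [-0.0045,-0.0135,0.058,0,0.01],
  [-0.0045,-0.0135,0.065,0,0.01],
  [-0.0045,-0.0135,0.07,0,0.01],
])

```text
clock: 6.8
tcp_pos: [0.4853, 0.0233, 0.2732]
orientation: [-3.116, 0.398, 0.001]
contact_force: [-0.0, -0.5, -0.7]
grip_width: 0.0194
gripper_force: 39.5
```

```bash
python3 -c "
from h import *
go(.485,.0225,.264,-14.8)"
```

```text
shift [-0.0001  0.0009  0.0092] roll 0.0045 alt -3.137 tcp [0.4853 0.0233 0.2732] zaxis [-5.e-04  1.e-04 -1.e+00] q1,q7 [-0.03 -2.09] F [-0.  -0.5 -0.7] grip 0.0194 39.5 t 6.8
```

Call:
carry_out([
  [0,0,0.002,0,0.01],
  [0,0,0.004,0,0.01],
  [0,0,0.006,0,0.01],
  [0,0,0.0075,0,0.01],
  [0,0,0.0085,0,0.01],
  [0,0,0.0095,0,0.01],
  [0,0,0.0095,0,0.01],
  [0,0,0.0095,0,0.01],
])

```text
clock: 7.6
tcp_pos: [0.4858, 0.023, 0.2646]
orientation: [-3.116, 0.399, -0.002]
contact_force: [2.6, -0.2, 0.7]
grip_width: 0.0192
gripper_force: 39.8
```

The lid is touching down, with a small lateral load. I'll open briefly so it can centre itself, then grip again.

Call:
carry_out([
  [0,0,0,0,0.03],
  [0,0,0,0,0.035],
  [0,0,0,0,0.035],
  [0,0,0,0,0.035],
  [0,0,0,0,0.01],
  [0,0,0,0,0.01],
  [0,0,0,0,0.01],
  [0,0,0,0,0.01],
])

```text
clock: 8.4
tcp_pos: [0.4853, 0.023, 0.2641]
orientation: [3.116, -0.398, -0.0]
contact_force: [-0.6, -0.4, -0.1]
grip_width: 0.0191
gripper_force: 41.1
```

Run:
```python
from h import *
go(.485,.0225,.254,-14.8)
s=r.grab_frame("scene")
cv2.imwrite("pics/c5.png",cv2.convertScaleAbs(cv2.resize(s[180:320,300:460],(800,600))[:,:,::-1],alpha=1.3))
```

```text
shift [-0.0001  0.0005  0.0101] roll 0.0041 alt -3.137 tcp [0.4853 0.023  0.2641] zaxis [-2.e-04 -0.e+00 -1.e+00] q1,q7 [-0.03 -2.1 ] F [-0.6 -0.4 -0.1] grip 0.0191 41.1 t 8.4
```

View pics/c5.png

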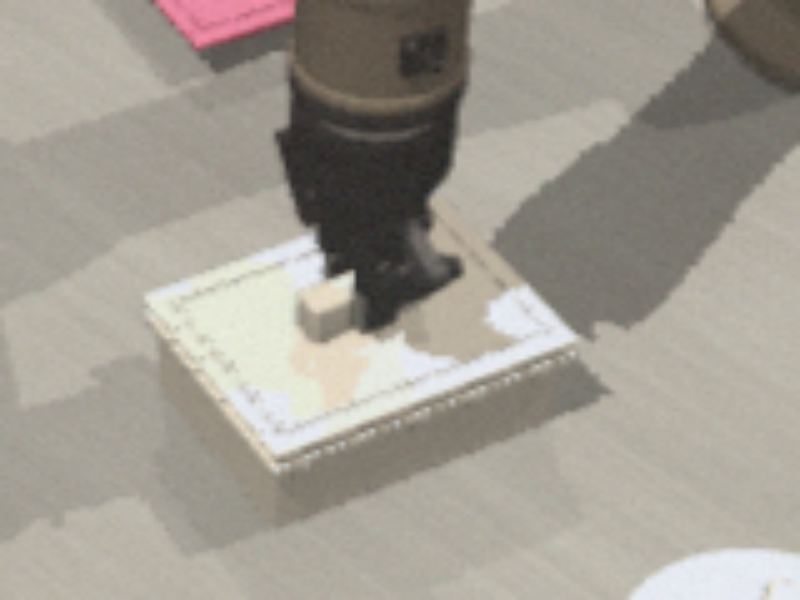

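The lid sits squarely on the tub, its front corner at (280,460), evenly proud and with the lateral load gone. Next I press straight down while still gripping.

Call:
carry_out([
  [0,0,0.002,0,0.01],
  [0,0,0.004,0,0.01],
  [0,0,0.006,0,0.01],
  [0,0,0.007,0,0.01],
  [0,0,0.008,0,0.01],
  [0,0,0.009,0,0.01],
  [0,0,0.01,0,0.01],
  [0,0,0.01,0,0.01],
])

```text
clock: 9.25
tcp_pos: [0.485, 0.023, 0.2545]
orientation: [3.116, -0.398, -0.002]
contact_force: [-4.8, 0.4, 8.0]
grip_width: 0.0191
gripper_force: 42.4
```

Call:
carry_out([
  [0,0,0.0005,0,0.01],
  [0,0,0.001,0,0.01],
  [0,0,0.0015,0,0.01],
  [0,0,0.002,0,0.01],
  [0,0,0.002,0,0.01],
  [0,0,0.002,0,0.01],
  [0,0,0.002,0,0.01],
  [0,0,0.002,0,0.01],
])

```text
clock: 10.05
tcp_pos: [0.485, 0.0231, 0.2545]
orientation: [3.115, -0.399, -0.002]
contact_force: [-12.2, 0.1, 34.1]
grip_width: 0.019
gripper_force: 45.8
```

The tool stops hard at 0.2545 with 34 N, so the flange is on the rim. I'll ease off the load, open and retreat.

Call:
carry_out([
  [0,0,-0.001,0,0.01],
  [0,0,-0.002,0,0.01],
  [0,0,-0.002,0,0.04],
  [0,0,-0.002,0,0.05],
  [0,0,-0.002,0,0.05],
  [0,0,-0.002,0,0.05],
  [0,0,-0.005,0,0.05],
  [0,0,-0.015,0,0.05],
])

```text
clock: 10.85
tcp_pos: [0.485, 0.0229, 0.2669]
orientation: [3.116, -0.398, -0.003]
contact_force: [-0.4, -0.2, 0.0]
grip_width: 0.0499
gripper_force: 0.0
```

Call:
carry_out([
  [0,0,-0.03,0,0.05],
  [0,0,-0.06,0,0.05],
  [-0.02,0.02,-0.09,0,0.05],
  [-0.03,0.05,-0.12,0,0.05],
  [-0.03,0.09,-0.13,0,0.05],
  [-0.03,0.13,-0.13,0,0.05],
  [-0.03,0.17,-0.13,0,0.05],
  [-0.03,0.2,-0.13,0,0.05],
])

```text
clock: 11.65
tcp_pos: [0.4049, -0.1652, 0.3984]
orientation: [3.115, -0.401, 0.003]
contact_force: [1.0, -0.2, 0.7]
grip_width: 0.0502
gripper_force: 0.0
```

Run:
```python
from h import *
go(.485,.0225,.254,-14.8)
s=r.grab_frame("scene");t=r.grab_frame("top")
for z in(.075,): print([np.round(v,4) for v in rect("top",t,(258,267),z,55)[2:]],[np.round(v,4) for v in rect("scene",s,(372,258),z,52)[2:]])
cv2.imwrite("pics/c6.png",cv2.convertScaleAbs(cv2.resize(s[180:320,300:460],(800,600))[:,:,::-1],alpha=1.3))
```

```text
shift [ 0.0297 -0.2019  0.1444] roll 0.0023 alt -3.139 tcp [ 0.4049 -0.1652  0.3984] zaxis [ 1.6e-03 -6.0e-04 -1.0e+00] q1,q7 [ 0.27 -1.59] F [ 1.  -0.2  0.7] grip 0.0502 0.0 t 11.65
[array([0.4843, 0.0243]), array([171.5234, 131.7152]), np.float64(-14.7636)] [array([0.4865, 0.022 ]), array([172.0227, 132.9178]), np.float64(-14.6373)]
```

View pics/c6.png

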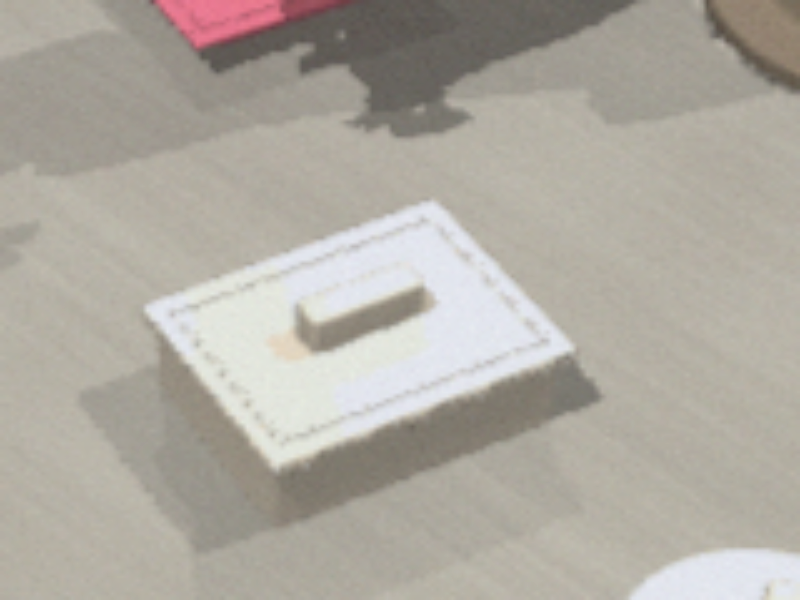

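The lid is flush on the rim all round, with corners at (147,308), (277,468), (575,348) and (433,203), and no gap shows. Its measured centre and angle match the tub, so I'm handing in.

```bash
python3 -c "
from bench import r
print(r.hand_in())"
```

```text
the job is handed in; nothing more can be done
None
```

The rectangular lid is snapped home on the tub, flush and square by the last camera check; the gripper is clear, the round lid and mug were left alone, and the job was handed in at about 12 s (no verdict was returned).

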